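Trip the dry box latch and hold its sprung lid half open

TASK

A colleague with full hands wants to take the printed gear out of the dry box. Push the trip lever on the box's front all the way down so that the lid springs ajar, then raise the lid by its bar to 50 degrees, in line with the slanted gauge arm beside its hinge, and keep it there: it drops back if let go, so finish while still holding it steady at that angle. Leave the gear in the box and the things standing around undisturbed.

Things in the scene. Friction and masses are not known exactly. Their poses are not given: they have to be found in the camera images.
- dry_box: Dry box: grey sheet box fixed to the worktop, 120 mm deep (its x), 200 wide (its y), rim 75 high, origin at the centre of its underside. Front (trip lever, lid bar) faces its own -x, roughly to the robot; lid hinge along its back. Turned by up to 13 degrees. A fixed steel gauge arm, 100 mm long, rises from the hinge line at its left side (y +113 mm) at 50 degrees to the level, leaning forward.
- lid (a joint): Lid hinge in rad: 0 closed, grows as the front edge rises, 1.6 at most; 50 degrees is 0.873. The trip lever's hook holds it shut at 0 (within 0.02). Once unhooked a light spring lifts it ajar to about 0.1 to 0.3 by itself. Above that, spring and weight pull it down again, with about 2 N at the bar at 50 degrees.
- lid_hinge (a point): Middle of the lid's hinge line: 60 mm behind the box's centre (box x +60 mm), 77.5 mm above the worktop. The hinge axis runs along the box's y.
- bar_mid (a point): Middle of the lid's lifting bar: round steel bar 10 mm thick, 100 mm long along the box's y, in the lid's plane 167 mm from the hinge line, on an arm at each end, with a clear gap of 30 mm between bar and lid edge. At lid angle a it is 77.5 + 167 sin(a) mm above the worktop and 167 cos(a) mm in front of the hinge line, at box y +30 mm. Lid: aluminium sheet 130 x 206 x 5 mm, 0.25 kg.
- trip (a joint): Trip lever in rad: 0 at rest, grows as its pad is pushed down, 0.35 fully down against its stop. Needs about 1.5 N at the pad to start and 4 to 5 N at the end of the stroke; springs back when released. From about 0.2 rad on the hook lets the lid go.
- trip_pad (a point): Top centre of the trip lever's pad, 18 x 30 mm, on the end of a dark lever 26 mm wide in front of the box, right of the lid's bar. At rest 117 mm in front of the box's centre, 70 mm right of its middle (box y -70 mm), 54 mm above the worktop. It goes about 15 mm down over the stroke; the lever pivots 45 mm behind the pad.
- gear: Printed orange spur gear, 41 mm across, 14 mm high, lying flat on the floor inside the box, 22 g; origin at the centre of its underside.
- spray: Bystander: spray can 65 mm across, 200 mm tall, upright on the worktop left of the box; origin at the centre of its underside.
- black_knob: Bystander: small black knob, 35 mm across, 33 mm high, on the worktop right of the box; origin at the centre of its underside.
- cutter: Bystander: flush cutter (small pliers) 96 x 61 x 12 mm lying right of the box; origin at the centre of its underside.

How it is judged (in metres and radians):
On the way, in this order (a step that is already met when the one before it is completed fails the run):
1. the trip lever is pushed all the way down (value of joint trip above 0.315 rad), for 0.05 s.
2. the robot holds the lid at about 50 degrees (value of joint lid between 0.768 and 0.977 rad and contact force between any of the fingers, the arm and lid above 0.7 N), for 0.2 s.
At the end, for the whole second after the job is handed in: The robot is still touching and carrying the lid, which stands still at 50 degrees, give or take 6 degrees; the gear lies on the floor of the box, and spray can, knob and cutter are within 30 mm of where they started (all of step 2 and velocity of joint lid between -0.08 and 0.08 rad/s and contact force between lid and gear below 0.05 N and z of gear in the frame of dry_box below 0.012 m and distance of each of spray, black_knob, cutter from where it was at the start of the episode below 0.03 m); the arm keeps its last pose, push and grip.
It fails at once if the gear is moved by more than 20 mm (distance of gear from where it was at the start of the episode above 0.02 m).
It fails at once if the spray can is moved by more than 30 mm (distance of spray from where it was at the start of the episode above 0.03 m).
It fails at once if the black knob is moved by more than 30 mm (distance of black_knob from where it was at the start of the episode above 0.03 m).
It fails at once if the flush cutter is moved by more than 30 mm (distance of cutter from where it was at the start of the episode above 0.03 m).
It fails at once if the spray can is tipped over (angle between spray's own z axis and vertical above 0.4 rad).
It also fails if it takes over 48 s, if anything falls off the work surface, if the arm or the gripper's body presses on something with over 40 N, if the wrist force passes 120 N, or if a joint passes its speed limit or range.

ROBOT

A 6-joint arm with a two-finger parallel gripper is mounted at the origin on a cart in front of the work surface, level with it; the furniture and walls round the work are solid. World frame = base frame: x ahead of the robot, y to its left, z up, the work surface at z = 0. Lengths are in mm, angles in degrees, forces in N, time in s.
With the tool pointing down it reaches from about 375 to 975 mm from the base axis. Payload 3.8 kg.
Tool frame: the origin (TCP) lies on the centre line of the jaws, within the pads' length; the fingertips stand 22 mm ahead of it and the grasp point (between the pads) lies 3 mm ahead of it; z points along the fingers, y is the line along which they close (so a half turn about z gives the same grasp; the last joint's range is limited). The gripper opens to 85 mm and grips with 20 to 120 N. Pads are 22 mm wide; open, the fingers measure 114 mm over their backs; the gripper's body (76 mm by 85 mm) begins 54 mm behind the grasp point. The pads swing forward as they close: fully open they stand 13 mm farther back than shut.
Start: joints at [73.172, 15.12, 91.902, -0, 72.978, -2.114], TCP at [171.439, 652.861, 253.28] pointing down, gripper open.
Joint ranges: [-150.88, 150.88], [-54.13, 125.18], [17.81, 147.31], [-75.09, 255.09], [0, 152.58], [-146.25, 146.25]. Speed limits (degrees/s): [147.25, 147.25, 180, 180, 180, 180].

INTERFACE

Orientations are given as [roll, pitch, yaw] about the fixed x, y, z axes, in that order (R = Rz(yaw) Ry(pitch) Rx(roll)).
In Python, from station import manip gives the robot as it stands.
- The arm moves only by the tool step_arm, never from a script. Its argument "commands" is a list of rows, each a list of 6 numbers: the shift along the tool's x, y, z as a fraction of full scale, then the turn, a rotation vector about the tool's x, y, z as a fraction of full scale. In form: [[x, y, z, rx, ry, rz], ...]. A call has 1 to 8 rows; each row shifts and turns the commanded pose from where the row before left it, along the tool's axes as they then stand; what a row does not reach is not made up. Full scale, the value 1, is 2.5 cm for a shift and 4 degrees for a turn. A row lasts 1/12 s, in which the tool goes at most 41.7 mm and 7.16 degrees, less where a joint would pass 70% of its speed; a pose out of reach is approached as far as the arm can. A call with a number of a shift or a turn outside -1 to 1 is refused whole. A call with a gripper value outside its range is refused whole. "grip" is the closure, from -1 (fully open) to 1 (shut), set as the call begins (left out, the last holds). The fingers move at their own pace and stop on an object; "squeeze" is the grip in N (left out, the last holds). Time passes only in rows, so rows that do not move let the fingers close. It gives the time, the measured TCP pose, the force, the opening and the grip force at its end, in the units of the state.
- manip.get_state(): the state, without advancing time (a new reading comes with each control period).
- manip.get_image(name): name is "side" or "top" or "wrist"; returns the picture (384x512x3 uint8, red, green, blue); there is no depth.
- manip.camera_info(name): a dict with "fx", "fy", "cx", "cy" (pixels), "xyz" and "orientation" of the camera in the world. Camera axes: x right, y down, z forward; pixel columns grow to the right and rows downward; lengths in mm; the calibration is good to about 2 mm. A picture is of the moment at which its call begins: read the wrist's pose just before it. camera_info takes no time and is no camera call; for the wrist camera it gives the pose at the moment of the call.
- manip.close_job(): hands the job in; it is judged then, once.
Trained networks look in the newest picture that a camera, given by its name, has taken for a name from the list of things; names that differ only in an ending like _2 or _b are one class to them, and where a whole thing is asked for, a point or a joint stands for the part that bears it (a point fixed in the world has none). Each returns a list of dicts, best first, with "p" (0 to 1); they miss things now and then, are a little off and sometimes report something else, mostly with a low value. They report only what shows in the picture. A call takes as long as a camera call.
- manip.look_for(name, camera): "bbox" ([left, top, right, bottom] in pixels, round what is visible of it).
- manip.tip_of(name, camera): "pixel" ([row, column] in pixels: a listed point, or the origin of a listed thing).
The state is a dict: "time_s": time; "joint_positions": joint angles; "joint_velocities": joint speeds; "tau": joint torques, N m; "position": TCP position; "ee_rot": TCP orientation; "contact_force": force on the tool from outside, world axes, zero at the start; "torque": the same for the moment, N m; "grip_width": finger opening in mm; "gripper_force": force on a finger pad.
Only numpy, scipy, OpenCV 4.12 (cv2) and the standard library are available. Lean on these libraries where they do the work, as an engineer would, in place of code of your own. Each camera call takes 0.05 s, during which the arm holds its last target. There are 200 camera calls.

## Working session

There is one attempt and no reset: what is moved stays moved. The work goes in short steps, Python scripts to look and compute and a tool call to move; the robot and the scene stay as the last step left them, time stands still between calls to the robot, and variables do not carry over. Pictures are saved under pics/ and viewed, at most 10 in all, crops included, and the job is handed in when it is done.

Besides the shell and the picture viewer there is one more tool, called in YAML: its name, and indented under it one key for each argument. step_arm: Moves the arm, as the interface text tells. Shift numbers are shares of 2.5 cm and turn numbers shares of 4 degrees, none past 1 either way. Its arguments: {"type":"object","properties":{"commands":{"type":"array","items":{"type":"array","items":{"type":"number","minimum":-1,"maximum":1}}},"grip":{"type":"number"},"squeeze":{"type":"number"}},"required":["commands"]}

```bash
mkdir -p pics
cat > h.py <<'E'
import numpy as np, cv2
from scipy.spatial.transform import Rotation as R
from station import manip
def cam(n):
    c=manip.camera_info(n); return c
def Rm(o): return R.from_euler('xyz',o,degrees=True).as_matrix()
def ray(c,row,col,z):
    d=Rm(c['orientation'])@np.array([(col-c['cx'])/c['fx'],(row-c['cy'])/c['fy'],1]); o=np.array(c['xyz'])
    return o+d*(z-o[2])/d[2]
def proj(c,p):
    q=Rm(c['orientation']).T@(np.array(p)-np.array(c['xyz'])); return c['fy']*q[1]/q[2]+c['cy'],c['fx']*q[0]/q[2]+c['cx']
E
python3 - <<'E'
from h import *
ims=[]
Z=dict(lid_hinge=77.5,bar_mid=77.5,trip_pad=54,dry_box=0,spray=0,black_knob=0,cutter=0)
for n in('top','side'):
    im=manip.get_image(n); cv2.imwrite(f'pics/{n}0.png',im[:,:,::-1]); c=cam(n); print(n,c)
    for k,z in Z.items():
        r=manip.tip_of(k,n)
        for t in r[:2]: print(k,np.round(t['p'],2),np.round(t['pixel']),np.round(ray(c,*t['pixel'],z)))
print(manip.get_state())
E
```

```text
top {'fx': 370.16236739657455, 'fy': 370.16236739657455, 'cx': 257.72061386837004, 'cy': 188.97425321360802, 'xyz': array([ 412.10341612,   -9.58539214, 1058.65396797]), 'orientation': array([-173.06442044,   -0.82989903,  -91.12394256])}
lid_hinge 0.9 [155. 231.] [624.  43.  78.]
lid_hinge 0.53 [216. 365.] [ 454. -311.   78.]
bar_mid 0.89 [216. 232.] [461.  44.  78.]
bar_mid 0.25 [177. 238.] [564.  27.  78.]
trip_pad 0.48 [219. 266.] [451. -48.  54.]
trip_pad 0.32 [180. 381.] [ 553. -367.   54.]
dry_box 0.84 [182. 238.] [563.  28.   0.]
spray 0.93 [171. 132.] [600. 335.   0.]
spray 0.52 [181. 238.] [566.  30.   0.]
black_knob 0.56 [219. 364.] [ 448. -330.    0.]
cutter 0.74 [178. 382.] [ 565. -388.    0.]
side {'fx': 476.11364972022363, 'fy': 476.11364972022363, 'cx': 252.3766242657317, 'cy': 197.16427338495637, 'xyz': array([  529.31189183, -1252.1378147 ,   611.98343224]), 'orientation': array([-112.6654066 ,    1.34755555,   -1.63230851])}
lid_hinge 0.57 [193. 281.] [640.  55.  78.]
bar_mid 0.74 [195. 222.] [464.  51.  78.]
bar_mid 0.23 [184. 262.] [586. 134.  78.]
trip_pad 0.42 
[... 197 characters left out ...]
time_s': 0.8, 'joint_positions': array([ 7.31704519e+01,  1.51161620e+01,  9.19003226e+01,  1.53212287e-03,
        7.29769821e+01, -2.11401519e+00]), 'joint_velocities': array([-0.08398585,  0.02185496,  0.08692393,  0.11785322,  0.02756723,
       -0.07156981]), 'tau': array([ 1.16050156e-03, -5.14973617e+01, -3.67699420e+01,  1.38700198e-04,
        4.70785963e-04,  2.29556201e-05]), 'position': array([171.4599935 , 652.87779546, 253.34900138]), 'ee_rot': array([ 1.79993417e+02, -1.22305049e-03,  1.65284019e+02]), 'contact_force': array([-0.43070064, -0.53590397,  0.52431221]), 'torque': array([-0.03661571, -0.01066646, -0.02330921]), 'gripper_force': 0.0, 'grip_width': 85.44808782685816}
```

Run:
```python
from h import *
a=cv2.imread('pics/top0.png')[110:260,90:440]; b=cv2.imread('pics/side0.png')[80:340,130:380]
cv2.imwrite('pics/c1.png',cv2.resize(a,None,fx=2.28,fy=2.28,interpolation=3)); cv2.imwrite('pics/c2.png',cv2.resize(b,None,fx=2.2,fy=2.2,interpolation=3))
```

```text
(no output)
```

View pics/c1.png

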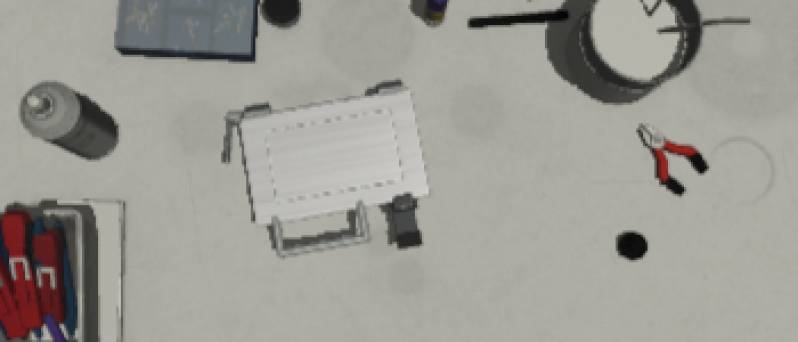

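View pics/c2.png

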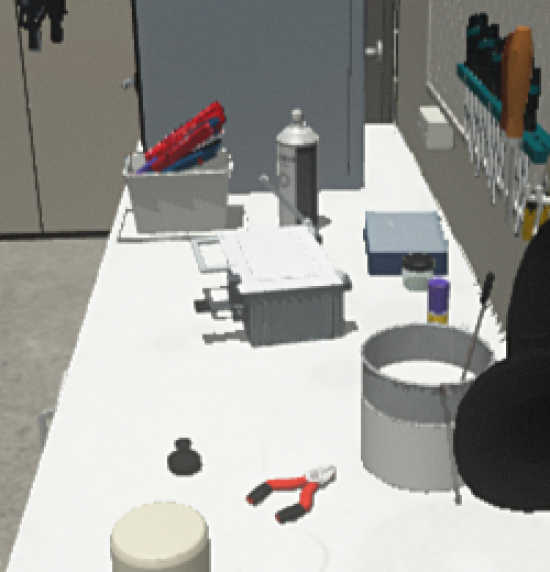

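The crops show the closed box, turned about +10°. The bar is near top pixel (row 218, col 231) and the pad near (215, 269). The spray can is at the left, and the knob and cutter are well to the right. Next I fit the box pose from the lid corners and the network points.

```bash
cat >> h.py <<'E'
def box2w(b,p):
    c,s=np.cos(b[2]),np.sin(b[2]); return np.array([b[0]+c*p[0]-s*p[1],b[1]+s*p[0]+c*p[1],p[2]])
E
python3 - <<'E'
from h import *
from scipy.optimize import least_squares
c=cam('top'); f=2.28
C=[((-71,103,80),(255,222)),((-71,-103,80),(428,192)),((59,-103,80),(411,88)),((59,103,80),(240,117)),((-107,30,82),(322,245)),((-120,-70,54),(408,240))]
obs=[(110+v/f,90+u/f) for _,(u,v) in C]; P=[p for p,_ in C]
P+=[(60,0,77.5),(-107,30,77.5)]; obs+=[(155,231),(216,232)]
fun=lambda b:np.concatenate([np.array(proj(c,box2w(b,p)))-o for p,o in zip(P,obs)])
r=least_squares(fun,[563,28,.16],x_scale=[10,10,.1],loss='soft_l1')
b=r.x; print(b,np.degrees(b[2])); print(fun(b).reshape(-1,2).round(1))
for p in[(-117,-70,54),(-107,30,77.5),(60,0,77.5)]:
    w=box2w(b,p); print(w.round(),np.round(proj(cam('side'),w)))
np.save('b.npy',b)
E
```

```text
[5.68175665e+02 3.17990410e+01 1.56712323e-01] 8.97895472343998
[[ 1.   0. ]
 [ 0.6  0.8]
 [-0.9 -0.5]
 [-0.7 -1.1]
 [-0.5  0.1]
 [ 0.4  0.2]
 [-1.   1.1]
 [ 1.  -0.5]]
[464. -56.  54.] [218. 221.]
[458.  45.  78.] [196. 220.]
[627.  41.  78.] [195. 277.]
```

step_arm:
  commands:
    - [0,0,-1,0,0,1]
    - [0,0,-1,0,0,1]
    - [0,0,-1,0,0,1]
    - [0,0,-1,0,0,1]
    - [0,0,0,0,0,1]
    - [0,0,0,0,0,1]
    - [0,0,0,0,0,1]
    - [0,0,0,0,0,1]
  grip: 1

```text
time_s: 1.47
position: [171.5, 652.9, 353.7]
ee_rot: [180.0, -0.0, 133.1]
contact_force: [-0.0, -0.3, 0.1]
grip_width: -0.1
gripper_force: 0.0
```

step_arm:
  commands:
    - [-0.93,-0.36,0,0,0,1]
    - [-0.96,-0.29,0,0,0,1]
    - [-0.97,-0.22,0,0,0,1]
    - [-0.99,-0.16,0,0,0,1]
    - [-1,-0.09,0,0,0,1]
    - [-1,-0.02,0,0,0,1]
    - [-1,0.05,0,0,0,1]
    - [-0.99,0.12,0,0,0,1]

```text
time_s: 2.13
position: [247.4, 466.5, 353.4]
ee_rot: [180.0, -0.0, 101.1]
contact_force: [-0.2, 0.0, 0.2]
grip_width: 0.2
gripper_force: 0.0
```

step_arm:
  commands:
    - [-0.98,0.19,0,0,0,0.53]
    - [-0.97,0.22,0,0,0,0]
    - [-0.97,0.22,0,0,0,0]
    - [-0.97,0.22,0,0,0,0]
    - [-0.97,0.22,0,0,0,0]
    - [-0.97,0.22,0,0,0,0]
    - [-0.97,0.22,0,0,0,0]
    - [-0.97,0.22,0,0,0,0]

```text
time_s: 2.8
position: [321.8, 282.0, 353.5]
ee_rot: [180.0, -0.0, 99.2]
contact_force: [-0.1, -0.3, -0.4]
grip_width: -0.2
gripper_force: 0.0
```

step_arm:
  commands:
    - [-0.97,0.22,0,0,0,0]
    - [-0.97,0.22,0,0,0,0]
    - [-0.97,0.22,0,0,0,0]
    - [-0.97,0.22,0,0,0,0]
    - [-0.97,0.22,0,0,0,0]
    - [-0.97,0.22,0,0,0,0]
    - [-0.97,0.22,0,0,0,0]
    - [-0.97,0.22,0,0,0,0]

```text
time_s: 3.47
position: [396.2, 97.5, 353.6]
ee_rot: [179.9, -0.0, 99.2]
contact_force: [0.2, -0.1, 0.2]
grip_width: 0.2
gripper_force: 0.0
```

step_arm:
  commands:
    - [-0.95,0.21,0,0,0,0]
    - [-0.95,0.21,0,0,0,0]
    - [-0.95,0.21,0.5,0,0,0]
    - [-0.95,0.21,0.8,0,0,0]
    - [-0.95,0.21,1,0,0,0]
    - [-0.95,0.21,1,0,0,0]
    - [-0.95,0.21,1,0,0,0]
    - [0,0,0,0,0,0]

```text
time_s: 4.13
position: [456.6, -62.2, 240.5]
ee_rot: [-179.6, -0.1, 99.0]
contact_force: [-1.5, -0.3, -1.6]
grip_width: 0.0
gripper_force: 0.0
```

Run:
```python
from h import *
b=np.load('b.npy'); s=manip.get_state(); print(s['position'],s['ee_rot'],s['contact_force'])
c=cam('wrist'); im=manip.get_image('wrist')[:,:,::-1].copy()
for k,z,p in(('trip_pad',54,(-117,-70,54)),('bar_mid',77.5,(-107,30,77.5))):
    print(k,'pred',np.round(proj(c,box2w(b,p))),box2w(b,p).round(1))
    for t in manip.tip_of(k,'wrist')[:2]: print(t['p'],t['pixel'],ray(c,*t['pixel'],z).round(1))
    r,q=proj(c,box2w(b,p)); cv2.drawMarker(im,(int(q),int(r)),(0,0,255))
cv2.imwrite('pics/w1.png',im)
```

```text
[456.60448989 -62.21023934 240.47276888] [-1.79550356e+02 -5.67353175e-02  9.90009397e+01] [-1.45288659 -0.26350102 -1.5727872 ]
trip_pad pred [162. 256.] [463.5 -55.6  54. ]
0.74 [165.1, 255.8] [464.2 -59.1  54. ]
bar_mid pred [ 50. 269.] [457.8  44.7  77.5]
0.56 [48.4, 270.6] [458.6  45.8  77.5]
```

View pics/w1.png

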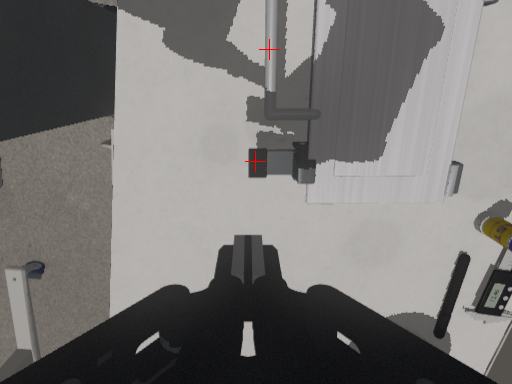

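step_arm:
  commands:
    - [0.03,0.14,1,0,0,0]
    - [0,0,1,0,0,0]
    - [0,0,1,0,0,0]
    - [0,0,1,0,0,0]
    - [0,0,1,0,0,0]
    - [0,0,0.8,0,0,0]
    - [0,0,0,0,0,0]
    - [0,0,0,0,0,0]

```text
time_s: 4.95
position: [462.2, -57.4, 101.5]
ee_rot: [-180.0, -0.0, 99.2]
contact_force: [-0.6, 0.1, 0.5]
grip_width: -0.4
gripper_force: 0.0
```

step_arm:
  commands:
    - [-0.12,-0.11,0,0,0,0]
    - [0,0,0.5,0,0,0]
    - [0,0,0.3,0,0,0]
    - [0,0,0.2,0,0,0]
    - [0,0,0.2,0,0,0]
    - [0,0,0,0,0,0]

```text
time_s: 5.45
position: [459.9, -61.9, 70.7]
ee_rot: [180.0, 0.0, 99.2]
contact_force: [-0.9, -0.2, 1.8]
grip_width: -0.0
gripper_force: 1.0
```

step_arm:
  commands:
    - [0,0,0.15,0,0,0]
    - [0,0,0.15,0,0,0]
    - [0,0,0.1,0,0,0]
    - [0,0,0,0,0,0]
    - [0,0,0,0,0,0]

```text
time_s: 5.87
position: [460.3, -61.8, 61.0]
ee_rot: [180.0, 0.0, 99.2]
contact_force: [-0.3, -0.8, 4.3]
grip_width: -0.3
gripper_force: 2.1
```

step_arm:
  commands:
    - [0,0,0.1,0,0,0]
    - [0,0,0.1,0,0,0]
    - [0,0,0,0,0,0]

```text
time_s: 6.12
position: [461.1, -62.0, 59.4]
ee_rot: [180.0, 0.0, 99.2]
contact_force: [-11.5, 1.1, 31.5]
grip_width: 0.0
gripper_force: 12.6
```

step_arm:
  commands:
    - [0,0,-0.5,0,0,0]
    - [0,-0.3,-1,0,0,0]
    - [0,-0.3,-1,0,0,0]
    - [0,-0.5,-1,-1,0,0]
    - [0,-0.5,-1,-1,0,0]
    - [0,-0.5,-1,-1,0,0]
    - [0,-0.5,-1,-1,0,0]
    - [0,0,0,-1,0,0]

```text
time_s: 6.78
position: [386.6, -74.3, 216.9]
ee_rot: [159.4, 0.3, 99.2]
contact_force: [1.3, 0.2, 0.4]
grip_width: -0.2
gripper_force: 0.0
```

Run:
```python
from h import *
b=np.load('b.npy'); s=manip.get_state(); print(s['position'],s['ee_rot'],s['joint_positions'].round())
for n in('side','top','wrist'):
    c=cam(n); im=manip.get_image(n)[:,:,::-1].copy(); ts=manip.tip_of('bar_mid',n)
    for t in ts[:1]: print(n,t)
    for a in(0,.1,.2,.3):
        p=box2w(b,(60-167*np.cos(a),30,77.5+167*np.sin(a))); r,q=proj(c,p); print(a,p.round(),round(r),round(q))
        im[min(max(int(r),0),383),min(max(int(q),0),511)]=(0,0,255)
    cv2.imwrite(f'pics/{n}2.png',im if n!='side' else cv2.resize(im[110:270,160:360],None,fx=3,fy=3))
```

```text
[386.62590269 -74.29270801 216.89212483] [159.42810243   0.26793172  99.18482635] [-23. -29. 137.  13.  55. -39.]
side {'pixel': [189.5, 221.2], 'p': 0.6}
0 [458.  45.  78.] 196 220
0.1 [459.  45.  94.] 191 220
0.2 [461.  45. 111.] 185 220
0.3 [465.  46. 127.] 180 222
top {'pixel': [216.7, 229.9], 'p': 0.74}
0 [458.  45.  78.] 217 231
0.1 [459.  45.  94.] 216 231
0.2 [461.  45. 111.] 215 231
0.3 [465.  46. 127.] 213 230
wrist {'pixel': [48.8, 311.8], 'p': 0.56}
0 [458.  45.  78.] 49 295
0.1 [459.  45.  94.] 47 307
0.2 [461.  45. 111.] 45 321
0.3 [465.  46. 127.] 43 340
```

View pics/side2.png

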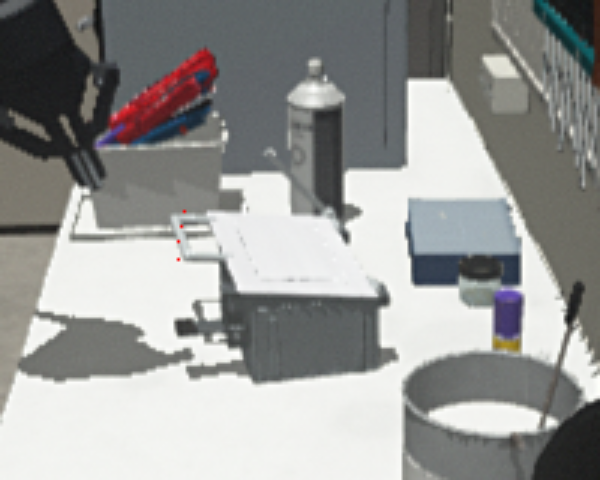

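The side picture shows the lid ajar by about 0.12 rad. The bar is about 98 mm above the worktop, around (row 189, col 221). I'll go back to vertical and set a small opening above the bar.

step_arm:
  commands:
    - [0.85,0,0,1,0,0]
    - [0.85,0,0,1,0,0]
    - [0.85,0,0,1,0,0]
    - [0.85,0,0,1,0,0]
    - [0.85,0,0,1,0,0]
    - [0,0,0,0,0,0]
  grip: 0.5

```text
time_s: 7.58
position: [370.5, 34.8, 211.6]
ee_rot: [-179.7, -0.1, 99.5]
contact_force: [0.1, 0.4, 0.6]
grip_width: 21.5
gripper_force: 0.0
```

step_arm:
  commands:
    - [0,0.9,0,0,0,0]
    - [0,0.9,0,0,0,0]
    - [0,0.9,0,0,0,0]
    - [0,0.9,0,0,0,0]
    - [0,0,0,0,0,0]
    - [0,0,0,0,0,0]

```text
time_s: 8.08
position: [458.5, 45.6, 210.9]
ee_rot: [-179.8, 0.0, 99.2]
contact_force: [-0.2, -0.2, -0.3]
grip_width: 21.4
gripper_force: 0.0
```

Run:
```python
from h import *
b=np.load('b.npy'); s=manip.get_state(); print(s['position'],s['ee_rot'],s['grip_width'])
n='wrist'; c=cam(n); im=manip.get_image(n)[:,:,::-1].copy(); ts=manip.tip_of('bar_mid',n); print(ts[:2],ray(c,*ts[0]['pixel'],97) if ts else 0)
for a in(.05,.1,.15,.2):
    p=box2w(b,(60-167*np.cos(a),30,77.5+167*np.sin(a))); r,q=proj(c,p); print(a,p.round(),round(r),round(q))
    cv2.drawMarker(im,(int(q),int(r)),(0,0,255),markerSize=6)
cv2.imwrite('pics/w3.png',im)
```

```text
[458.48604373  45.61689069 210.90575712] [-1.79826557e+02  8.45135462e-03  9.92155030e+01] 21.41927539788502
[{'pixel': [193.3, 247.7], 'p': 0.98}] [459.74254766  43.57556331  97.        ]
0.05 [458.  45.  86.] 187 246
0.1 [459.  45.  94.] 190 247
0.15 [460.  45. 102.] 194 248
0.2 [461.  45. 111.] 198 250
```

View pics/w3.png

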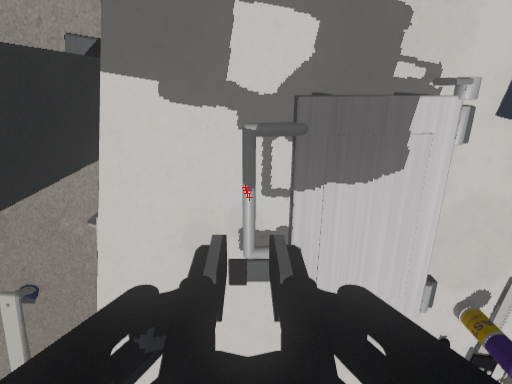

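step_arm:
  commands:
    - [0,0.05,1,0,0,0]
    - [0,0,1,0,0,0]
    - [0,0,1,0,0,0]
    - [0,0,0.6,0,0,0]
    - [0,0,0.4,0,0,0]
    - [0,0,0.25,0,0,0]
    - [0,0,0,0,0,0]

```text
time_s: 8.77
position: [457.8, 45.6, 104.9]
ee_rot: [-179.9, -0.0, 99.2]
contact_force: [-0.1, -0.2, 0.2]
grip_width: 21.5
gripper_force: 0.0
```

step_arm:
  commands:
    - [0,0,0,0,0,0]
    - [0,0,0,0,0,0]
    - [0,0,0,0,0,0]
    - [0,0,0,0,0,0]
  grip: 1
  squeeze: 25

```text
time_s: 9.1
position: [459.0, 45.7, 106.7]
ee_rot: [180.0, 0.0, 99.2]
contact_force: [-3.6, -0.6, 0.3]
grip_width: 8.6
gripper_force: 25.2
```

step_arm:
  commands:
    - [0,0.06,-0.33,0,0,0]
    - [0,0.06,-0.33,0,0,0]
    - [0,0.09,-0.32,0,0,0]
    - [0,0.09,-0.32,0,0,0]
    - [0,0.12,-0.31,0,0,0]
    - [0,0.12,-0.31,0,0,0]
    - [0,0,0,0,0,0]

```text
time_s: 9.68
position: [473.2, 48.0, 156.1]
ee_rot: [179.9, 0.0, 99.2]
contact_force: [-3.0, -2.4, 0.7]
grip_width: 8.6
gripper_force: 24.8
```

step_arm:
  commands:
    - [0,0.15,-0.3,0,0,0]
    - [0,0.15,-0.3,0,0,0]
    - [0,0.18,-0.28,0,0,0]
    - [0,0.18,-0.28,0,0,0]
    - [0,0.2,-0.26,0,0,0]
    - [0,0.2,-0.26,0,0,0]
    - [0,0,0,0,0,0]

```text
time_s: 10.27
position: [499.9, 52.4, 197.9]
ee_rot: [179.9, 0.0, 99.2]
contact_force: [-4.5, -0.3, -0.1]
grip_width: 8.5
gripper_force: 24.6
```

Run:
```python
from h import *
b=np.load('b.npy'); s=manip.get_state(); print(s['position'],s['contact_force'],s['gripper_force'],s['grip_width'])
n='side'; c=cam(n); im=manip.get_image(n)[:,:,::-1].copy(); im=cv2.resize(im,None,fx=4,fy=4,interpolation=2)
print(manip.tip_of('bar_mid',n)[:1])
P=lambda a,y,l:tuple(int(4*v+2) for v in proj(c,box2w(b,(60-l*np.cos(a),y,77.5+l*np.sin(a))))[::-1])
for a,k in((.65,(255,0,0)),(.72,(0,0,255)),(.79,(0,160,0))): cv2.line(im,P(a,-103,0),P(a,-103,131),k,1)
cv2.imwrite('pics/s4.png',im[430:1030,740:1440])
```

```text
[499.87822721  52.37843467 197.88555583] [-4.52027494 -0.34674208 -0.10525225] 24.626815617084503 8.492613731544653
[{'pixel': [162.4, 234.3], 'p': 0.81}]
```

View pics/s4.png

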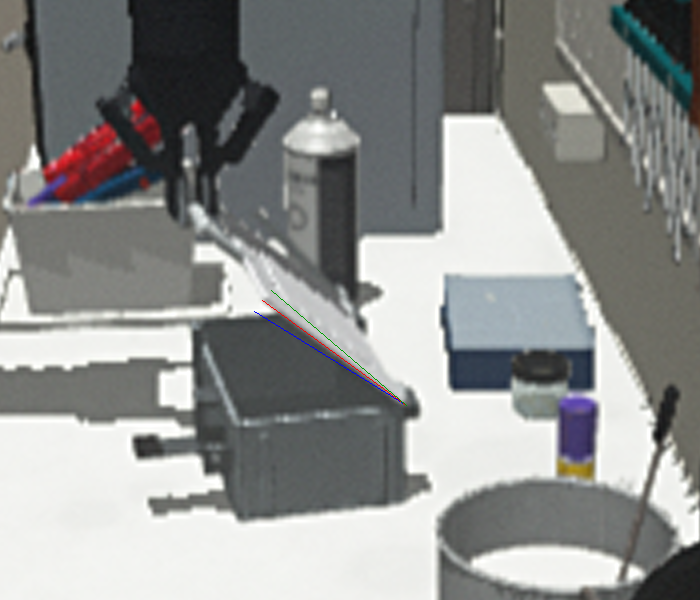

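The bar is held and the lid is rising, with its near edge close to the 0.79 line. I'll take another half step, then measure closely.

step_arm:
  commands:
    - [0,0.18,-0.2,0,0,0]
    - [0,0.19,-0.19,0,0,0]
    - [0,0,0,0,0,0]
    - [0,0,0,0,0,0]

```text
time_s: 10.7
position: [507.7, 53.7, 206.4]
ee_rot: [-180.0, -0.0, 99.2]
contact_force: [-5.3, -2.3, 1.5]
grip_width: 8.8
gripper_force: 24.8
```

Run:
```python
from h import *
b=np.load('b.npy'); s=manip.get_state(); print(s['position'],s['contact_force'],s['gripper_force'],s['grip_width'])
n='side'; c=cam(n); im=manip.get_image(n)[:,:,::-1].copy(); im=cv2.resize(im,None,fx=8,fy=8,interpolation=2)
for k in('bar_mid','lid_hinge'): print(manip.tip_of(k,n)[:1])
P=lambda a,y,l:tuple(int(8*v+4) for v in proj(c,box2w(b,(60-l*np.cos(a),y,77.5+l*np.sin(a))))[::-1])
for a,k in((.77,(255,0,0)),(.87,(0,0,255)),(.97,(0,160,0))):
    cv2.circle(im,P(a,-103,131),3,k,-1); cv2.circle(im,P(a,-20,167),3,k,-1)
    print(a,[v/8 for v in P(a,30,167)])
    cv2.circle(im,P(a,103,131),3,k,-1)
    cv2.circle(im,P(a,113,100),3,(255,0,255),-1)
cv2.circle(im,P(0,-103,0),3,(0,0,255),-1)
cv2.imwrite('pics/s5.png',im[1150:1720,1740:2340])
```

```text
[507.72181031  53.65882723 206.36559596] [-5.34790112 -2.3024536   1.49152798] 24.829642474651337 8.779778578261359
[{'pixel': [156.5, 237.1], 'p': 0.8}]
[{'pixel': [194.6, 278.6], 'p': 0.67}]
0.77 [234.625, 157.5]
0.87 [238.625, 153.375]
0.97 [243.125, 149.625]
```

View pics/s5.png

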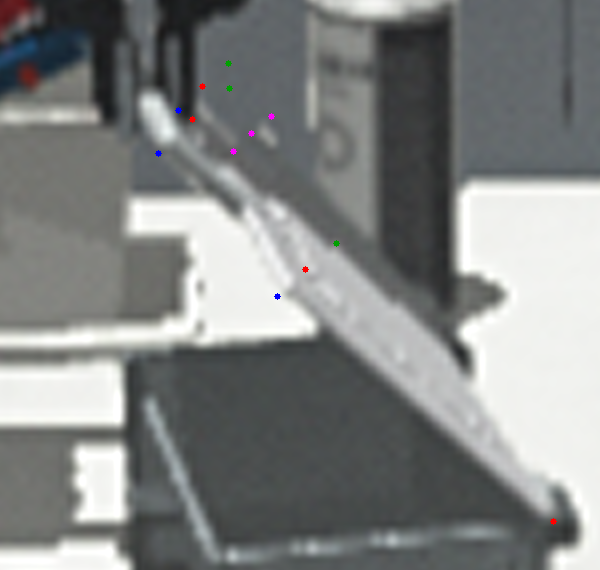

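The near lid corner lies between the 0.77 and 0.87 marks, at about 0.82. The bar detection gives about 0.81, so I'll raise it a little more.

step_arm:
  commands:
    - [0,0.14,-0.13,0,0,0]
    - [0,0.13,-0.12,0,0,0]
    - [0,0,0,0,0,0]
    - [0,0,0,0,0,0]
    - [0,0,0,0,0,0]
    - [0,0,0,0,0,0]
    - [0,0,0,0,0,0]
    - [0,0,0,0,0,0]

```text
time_s: 11.52
position: [513.9, 54.7, 212.4]
ee_rot: [-180.0, -0.0, 99.2]
contact_force: [-6.1, -1.3, 2.7]
grip_width: 8.5
gripper_force: 24.8
```

Run:
```python
from h import *
b=np.load('b.npy'); s=manip.get_state(); print(s['position'],s['contact_force'],s['gripper_force'],s['grip_width'])
n='side'; c=cam(n); im=manip.get_image(n)[:,:,::-1].copy(); im=cv2.resize(im,None,fx=8,fy=8,interpolation=2)
print(manip.tip_of('bar_mid',n)[:1])
P=lambda a,y,l:tuple(int(8*v+4) for v in proj(c,box2w(b,(60-l*np.cos(a),y,77.5+l*np.sin(a))))[::-1])
for a,k in((.77,(255,0,0)),(.87,(0,0,255)),(.97,(0,160,0))): cv2.circle(im,P(a,-103,131),3,k,-1)
cv2.imwrite('pics/s6.png',im[1150:1720,1740:2340])
```

```text
[513.93527051  54.68603939 212.36266907] [-6.08747197 -1.34920097  2.697572  ] 24.786124527454376 8.471547114591488
[{'pixel': [152.7, 237.8], 'p': 0.55}]
```

View pics/s6.png

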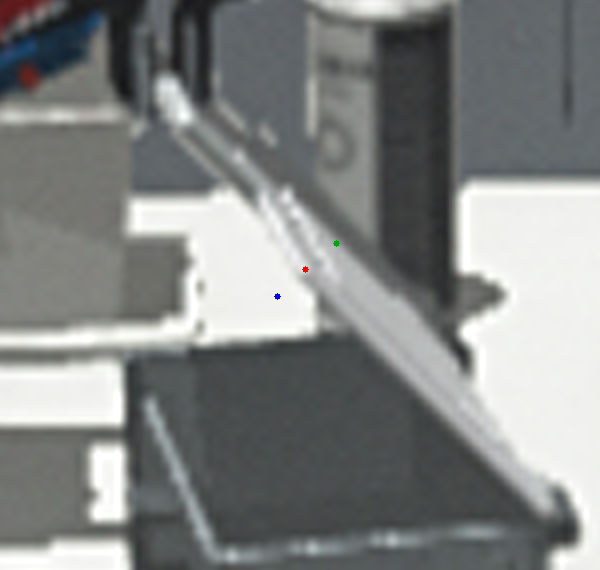

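The near lid corner, about (308, 270), now sits on the 0.87 rad mark. The lid lies parallel to the gauge arm, and the grip is steady at 25 N.

```bash
python3 -c "
from station import manip
print(manip.close_job())"
```

```text
the job is handed in; nothing more can be done
None
```

I pushed the trip lever to its stop, raised the lid by its bar to about 50 degrees (measured about 0.87 rad), and handed the job in with the gripper still holding it; the verdict was not returned, and I did not re-measure the gear or the things standing around at the end.

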